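# Tip a valve ball into the covered box with the transfer boat

## Task

Of the two transfer boats, take the one that carries the steel ball by its black grip, lower it level, ball and all, through the slot in the cover plate of the grey box until its trough is wholly under the plate, and there tip it front end down so that the ball rolls out onto the box floor. Neither the boat nor the gripper may touch the box or the slot's edges. Then draw the boat out and stand it upright, empty, on the bench; leave the other boat alone.

Things in the scene. Friction and masses are not known exactly. Their poses are not given: they have to be found in the camera images.
- boat_a: steel transfer boat holding the ball: a trough 76 mm long (its x), 36 wide (y), 26 high, walls 3; a stem (6x12 mm, at x +35) at its rear (+x) end bears a black grip. Origin: centre of the underside, z up. Front (-x) is the pouring end, without a wall: the floor, 8 mm thick and level behind x = -8, ramps up 16 deg to a lip at x -38, z +15. About 0.2 kg. At the start its yaw is within 0.5 rad of 0 (front to the robot)
- boat_a_grip (a point): centre of boat_a's black upright grip, at x +25, y 0, z +155 mm in the boat's frame: a plate 28 mm along the boat's x, 16 mm thick along its y, 42 mm tall (its top 176 mm above the boat's underside), to be pinched across its 16 mm from above. Axes as the boat's
- boat_b: the spare boat, of the same make and size as boat_a (origin and axes too) but empty; leave it alone. One boat stands to the left of the box and one to the right, either way round. At the back of the bench, along its whole middle and left, stands a tall mesh guard, about 0.58 m ahead of the robot at y = +0.35 and 0.68 m at y = -0.05: keep arm and gripper on the robot's side of it
- ball: steel ball, 24 mm in diameter, 50 g, in boat_a's trough, free to roll a little on its level floor; origin at its centre. It leaves over the front lip when the boat is tipped front down well past 16 degrees: 40 is sure
- box: grey box fixed to the bench, 170 (its x) x 120 (y) x 130 mm tall, walls 4, floor 3, clear front (-x) wall, yaw within 0.3 rad of 0. Origin: centre of the underside, z up. Its aluminium cover plate, 126 to 130 mm above the bench, has one slot in the middle, 110 mm along x by 66 along y. A boat centred there, underside 60 mm above the bench, can be tipped 40 deg about its own origin and y axis and touch nothing
There are look-alikes about, which are no part of the job. Leave any green or orange look-alike of the boat_a alone.

How it is judged (in metres and radians):
On the way, in this order (a step that is already met when the one before it is completed fails the run):
1. the boat is level, inside the slot with its trough wholly below the cover plate, and the ball lies in it (x of boat_a in the frame of box between -0.06 and 0.06 m and y of boat_a in the frame of box between -0.035 and 0.035 m and z of boat_a in the frame of box below 0.102 m and angle between boat_a's own z axis and vertical below 0.2 rad and distance between ball and boat_a below 0.04 m), for 0.1 s.
2. the ball has rolled out onto the box floor while the boat is still in the slot (x of ball in the frame of box between -0.085 and 0.085 m and y of ball in the frame of box between -0.06 and 0.06 m and z of ball in the frame of box below 0.02 m and x of boat_a in the frame of box between -0.07 and 0.07 m and y of boat_a in the frame of box between -0.04 and 0.04 m and z of boat_a in the frame of box below 0.13 m), for 0.1 s.
At the end, for the whole second after the job is handed in: The ball lies on the floor inside the box; boat_a stands upright (within 6 degrees) and at rest on the bench itself (underside less than 6 mm above it); boat_b still stands upright within 20 mm of where it was (x of ball in the frame of box between -0.085 and 0.085 m and y of ball in the frame of box between -0.06 and 0.06 m and z of ball in the frame of box below 0.02 m and height (world z) of boat_a below 0.006 m and angle between each of boat_a, boat_b's own z axis and vertical below 0.1 rad and linear speed of boat_a below 0.02 m/s and distance of boat_b from where it was at the start of the episode below 0.02 m); the robot touches nothing.
It fails at once if the boat or the gripper touches the box (over 1 N) (contact force between any of boat_a, the fingers, the arm and box above 1 N).
It fails at once if the spare boat is moved by more than 20 mm or tipped (distance of boat_b from where it was at the start of the episode above 0.02 m or angle between boat_b's own z axis and vertical above 0.25 rad).
It also fails if it takes over 56 s, if anything falls off the work surface, if the arm or the gripper's body presses on something with over 40 N, if the wrist force passes 120 N, or if a joint passes its speed limit or range.

## Robot

A 7-joint arm with a two-finger parallel gripper is mounted at the origin on a cart in front of the work surface, level with it; the furniture and walls round the work are solid. World frame = base frame: x ahead of the robot, y to its left, z up, the work surface at z = 0. Lengths are in m, angles in degrees, forces in N, time in s.
With the tool pointing down it reaches from about 0.425 to 0.925 m from the base axis. Payload 6.8 kg.
Tool frame: the origin (TCP) lies at the very end of the fingers, on their centre line; the grasp point (between the pads) lies manip.hold_point_z behind it (manip.hold_point_z is the distance from the TCP to the grasp point, in m); z points along the fingers, y is the line along which they close (so a half turn about z gives the same grasp; the last joint's range is limited). The gripper opens to 85 mm and grips with 20 to 120 N. Pads are 22 mm wide; open, the fingers measure 114 mm over their backs; the gripper's body (76 mm by 85 mm) begins 54 mm behind the grasp point. The pads swing forward as they close: fully open they stand 13 mm farther back than shut.
Start: joints at [-70.823, 27.33, 1.283, 89.118, -0.659, 63.558, -4.761], TCP at [0.289, 0.61, 0.231] pointing down, gripper open.
Joint ranges: [-169.35, 169.35], [-19.33, 120.38], [-80.79, 83.38], [13.8, 139.57], [-78.32, 258.32], [9.67, 109.79], [-169.56, 169.56]. Speed limits (degrees/s): [136.94, 136.94, 180, 180, 180, 180, 180].

## Interface

Orientations are given as a 3x3 rotation matrix whose columns are the frame's x, y, z axes.
In Python, from plant import manip, fingers, sensors, cams, boxes_of, landmark_of gives the robot as it stands. Calls block until the motion is done:
- manip.movep(position, orientation): joint-space move of the TCP to a pose.
- manip.movel(position, ori=None, velocity=0.15, f_stop=None): straight line of the TCP; ori=None keeps the orientation; velocity is the mean speed in m/s. With f_stop (N) it stops when the force on the tool has changed by that much, and returns True; else False.
- manip.move_joints(angles): joint-space move.
- fingers.command_gripper(opening, grasp_force=None): opening from 0.0 (shut) to 1.0 (fully open); grasp_force is the grip in N (None keeps the last); returns when the fingers have stopped.
- manip.hold(seconds).
- manip.inverse_kinematics(position, orientation): joint angles nearest the present ones, or None.
- sensors.get_obs(): the state.
- cams.grab_frame(name): name is "side" or "top" or "wrist"; returns (picture, depth): 384x512x3 uint8, blue, green, red; 384x512 float32, m along the optical axis (not along the pixel's ray), 0 where there is no reading.
- cams.get_calibration(name): a dict with "vfov" (degrees; the focal length in pixels is half the picture's height over the tangent of half this angle, whatever the lens; pixels are square), "cx", "cy" (the principal point, pixels), "R" (3x3) and "t" (3): a world point X has camera coordinates R X + t. Camera axes: x right, y down, z forward; pixel columns grow to the right and rows downward; lengths in m; the calibration is good to about 2 mm. A picture is of the moment at which its call begins: read the wrist's pose just before it. get_calibration takes no time and is no camera call; for the wrist camera it gives the pose at the moment of the call.
A pose or a line that the arm cannot do raises manip.MotionError and nothing moves.
- manip.finish_job(): hands the job in; it is judged then, once.
Trained networks look in the newest picture that a camera, given by its name, has taken for a name from the list of things; names that differ only in an ending like _2 or _b are one class to them, and where a whole thing is asked for, a point or a joint stands for the part that bears it (a point fixed in the world has none). Each returns a list of dicts, best first, with "p" (0 to 1); they miss things now and then, are a little off and sometimes report something else, mostly with a low value. They report only what shows in the picture. A call takes as long as a camera call. They do not tell look-alikes from the thing itself.
- boxes_of(camera, target): "rect" ([left, top, width, height] in pixels, round what is visible of it).
- landmark_of(camera, target): "centre" ([row, column] in pixels: a listed point, or the origin of a listed thing).
The state is a dict: "clock": time; "joint_pos": joint angles; "joint_vel": joint speeds; "joint_efforts": joint torques, N m; "tcp_pos": TCP position; "tool_rot": TCP orientation; "contact_force": force on the tool from outside, world axes, zero at the start; "torque": the same for the moment, N m; "gripper_width": opening from 0.0 (shut) to 1.0 (fully open); "finger_force": force on a finger pad.
Only numpy, scipy, OpenCV 4.12 (cv2) and the standard library are available. Lean on these libraries where they do the work, as an engineer would, in place of code of your own. Each camera call takes 0.05 s, during which the arm holds its last target. There are 200 camera calls.

## Working session

There is one attempt and no reset: what is moved stays moved. The work goes in short steps, each a Python script; the robot and the scene stay as the last script left them, time stands still between calls to the robot, and variables do not carry over. Pictures are saved under pics/ and viewed, at most 10 in all, crops included, and the job is handed in when it is done.

```bash
ls; mkdir -p pics
python3 - <<'E'
from plant import manip, fingers, sensors, cams, boxes_of, landmark_of
import cv2, numpy as np
np.set_printoptions(precision=4,suppress=True)
ims=[]
for c in ["top","side"]:
    im,d=cams.grab_frame(c); ims.append(im); np.savez(f"pics/{c}0.npz",im=im,d=d)
    print(c,cams.get_calibration(c))
    for t in ["boat_a","boat_a_grip","ball","box"]:
        print(t,[(np.round(x["centre"]),round(x["p"],2)) for x in landmark_of(c,t)][:5],[(np.round(x["rect"]),round(x["p"],2)) for x in boxes_of(c,t)][:5])
    cv2.imwrite(f"pics/{c}0.png",cv2.resize(im,(800,600)))
o=sensors.get_obs();print(o,manip.hold_point_z)
E
```

```text
pics
top {'vfov': 48.8165732802229, 'cx': 257.65817028541227, 'cy': 198.2317464482156, 'R': array([[ 0.0023, -0.9998, -0.0209],
       [-0.9963, -0.0005, -0.0862],
       [ 0.0862,  0.021 , -0.9961]]), 't': array([-0.1489,  0.5009,  1.3545])}
boat_a [(array([213., 346.]), 0.92), (array([191., 277.]), 0.78), (array([224., 143.]), 0.67), (array([198., 402.]), 0.65)] [(array([391., 187.,  36.,  23.]), 0.94), (array([269., 175.,  19.,  26.]), 0.73), (array([333., 202.,  34.,  26.]), 0.68)]
boat_a_grip [(array([176., 278.]), 0.68), (array([188., 418.]), 0.6)] [(array([386., 187.,  42.,  25.]), 0.91), (array([333., 206.,  31.,  22.]), 0.77), (array([271., 171.,  19.,  32.]), 0.7)]
ball [(array([185., 278.]), 0.55)] [(array([275., 182.,  10.,   8.]), 0.36)]
box [(array([191., 192.]), 0.67)] [(array([165., 159.,  51.,  62.]), 0.86)]
side {'vfov': 43.53705864839648, 'cx': 252.1772891079655, 'cy': 195.7670093361287, 'R': array([[-0.9972, -0.072 , -0.0195],
       [-0.0113,  0.4039, -0.9147],
       [ 0.0737, -0.912 , -0.4036]]), 't': array([0.4756, 0.1635, 1.6809])}
boat_a [(array([210., 242.]
[... 528 characters left out ...]
[(array([248., 237.]), 0.66)] [(array([214., 203.,  50.,  55.]), 0.71)]
{'clock': 0.9, 'joint_pos': array([-70.825 ,  27.3286,   1.2835,  89.1179,  -0.6565,  63.5556,
        -4.7644]), 'joint_vel': array([-0.0122, -0.197 ,  0.0296, -0.0873, -0.0819,  0.0195,  0.0313]), 'joint_efforts': array([ -0.0014, -59.6308,   1.6064, -28.1555,   0.0127,   0.0015,
        -0.    ]), 'tcp_pos': array([0.2892, 0.6099, 0.2313]), 'tool_rot': array([[-0.9035,  0.4285,  0.0001],
       [ 0.4285,  0.9035,  0.0001],
       [-0.    ,  0.0001, -1.    ]]), 'contact_force': array([-0.1389,  0.23  ,  0.5363]), 'torque': array([0.0074, 0.0363, 0.0332]), 'finger_force': 0.0, 'gripper_width': 0.9993903230939774} 0.0187
```

View pics/top0.png

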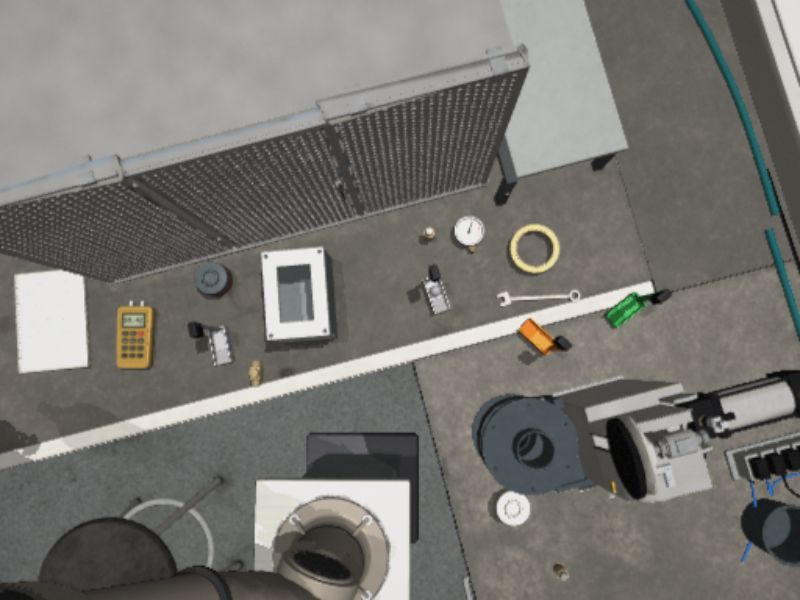

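View pics/side0.png

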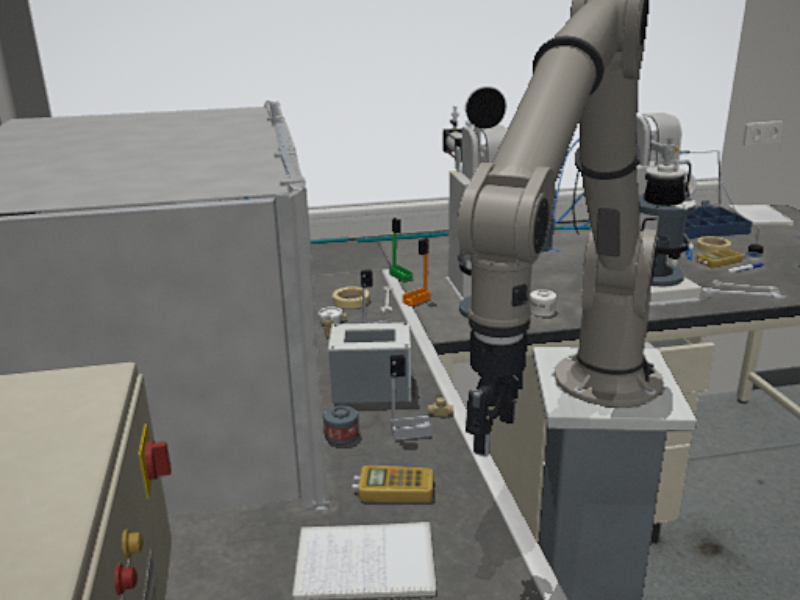

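The images show two steel boats: left at about (143,224) and right at (277,191) as row/column-swapped 512-px coordinates. The orange boat at (345,213) and the green one at (402,198) are look-alikes outside the white strip. Next I'll enlarge both steel boats and localise everything.

```bash
cat > h.py <<'E'
from plant import manip, fingers, sensors, cams, boxes_of, landmark_of
import cv2, numpy as np
np.set_printoptions(precision=4,suppress=True)
def cloud(cal,d):
    h,w=d.shape; f=h/2/np.tan(np.radians(cal["vfov"])/2)
    v,u=np.mgrid[:h,:w]
    P=np.stack([(u-cal["cx"])/f*d,(v-cal["cy"])/f*d,d],-1)
    return (P-cal["t"])@cal["R"]
E
python3 - <<'E'
from h import *
z=np.load("pics/top0.npz"); im,d=z["im"],z["d"]; W=cloud(cams.get_calibration("top"),d)
c=np.hstack([cv2.resize(im[y:y+50,x:x+50],(400,400),interpolation=cv2.INTER_CUBIC) for x,y in((115,190),(253,162))])
cv2.imwrite("pics/crop.png",c)
ok=(d>0)
m=ok&(abs(W[...,2]-.13)<.012)&(W[...,0]>.3)&(W[...,0]<.75)&(abs(W[...,1])<.35)
n,l,s,_=cv2.connectedComponentsWithStats(m.astype(np.uint8))
k=1+np.argmax(s[1:,4]); p=W[l==k]; print(s[k],p.mean(0),p.min(0),p.max(0), cv2.minAreaRect((p[:,:2]*1000).astype(np.float32)))
for x,y in((115,190),(253,162)):
    w=W[y:y+50,x:x+50].reshape(-1,3)
    for lo,hi in((.16,.2),(.1,.2),(.008,.035)):
        q=w[(w[:,2]>lo)&(w[:,2]<hi)]
        print(lo,len(q)); 
        if len(q): print(q.mean(0),cv2.minAreaRect((q[:,:2]*1000).astype(np.float32)))
E
```

```text
[ 167  158   44   60 1490] [0.523  0.0565 0.1306] [ 0.4351 -0.0086  0.1182] [0.6135 0.1236 0.1404] ((523.8292236328125, 57.269737243652344), (170.52200317382812, 121.30389404296875), 4.710285663604736)
0.16 65
[0.4507 0.2366 0.1749] ((451.3082275390625, 237.69973754882812), (27.352998733520508, 15.37814998626709), 12.065406799316406)
0.1 100
[0.4509 0.2354 0.1636] ((450.8115539550781, 237.17205810546875), (28.52566909790039, 16.141712188720703), 12.481184005737305)
0.008 288
[0.4196 0.2238 0.0173] ((444.85296630859375, 229.0916748046875), (157.14952087402344, 150.58938598632812), 1.8621060848236084)
0.16 59
[ 0.557  -0.209   0.1755] ((557.62353515625, -208.82037353515625), (27.850303649902344, 15.550821304321289), 18.383928298950195)
0.1 68
[ 0.5561 -0.2087  0.1718] ((557.62353515625, -208.82037353515625), (27.850303649902344, 15.550821304321289), 18.383928298950195)
0.008 213
[ 0.5302 -0.2167  0.019 ] ((546.3363647460938, -205.681884765625), (91.19495391845703, 163.6598358154297), 83.02095794677734)
```

View pics/crop.png

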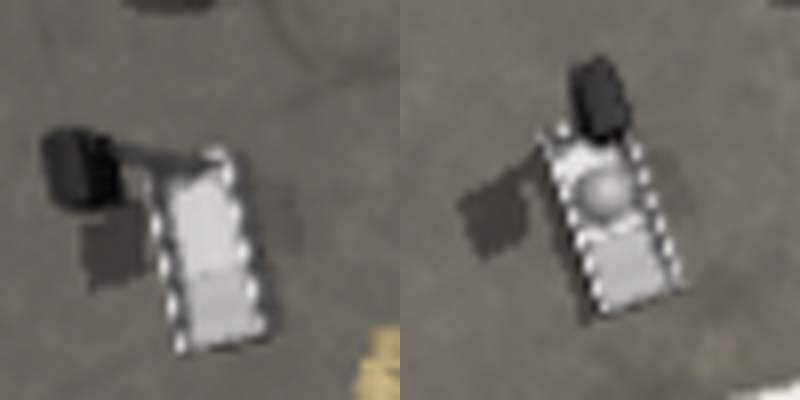

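The right-hand boat holds the ball (ball at about (600,195) in the right-hand crop half) and the left one is empty. So boat_a is on the right, with its grip near (0.557,-0.209) and positive yaw of about 18°. Next I'll check that the tilt is reachable, then move up and refine with the wrist camera.

```bash
cat >> h.py <<'E'
from scipy.spatial.transform import Rotation as Ro
HP=manip.hold_point_z
def tool(org,yaw,tilt=0,flip=1,grip=(.025,0,.155)):
    """TCP pose for boat origin, yaw (deg), tilt front-down (deg)"""
    B=(Ro.from_euler('z',yaw,degrees=True)*Ro.from_euler('y',-tilt,degrees=True)).as_matrix()
    R=B@np.diag([-flip,flip,-1.])
    return np.array(org)+B@(np.array(grip)-[0,0,HP]),R
E
python3 - <<'E'
from h import *
for f in(1,-1):
    for o,y,t in(((.533,-.217,0),18.4,0),((.524,.057,.2),4.7,0),((.524,.057,.06),4.7,0),((.524,.057,.06),4.7,20),((.524,.057,.06),4.7,40)):
        print(f,t,manip.inverse_kinematics(*tool(o,y,t,f)))
c=cams.get_calibration("wrist"); o=sensors.get_obs()
print("cam in tool", o["tool_rot"].T@(-c["R"].T@c["t"]-o["tcp_pos"]), o["tool_rot"].T@c["R"].T[:,2])
p=o["tcp_pos"]; R=o["tool_rot"]
manip.movel([p[0],p[1],.42],velocity=.25)
Rb=tool((0,0,0),4.7)[1]
manip.movel([.43,.06,.42],Rb,velocity=.3)
cal=cams.get_calibration("wrist"); im,d=cams.grab_frame("wrist"); np.savez("pics/w1.npz",im=im,d=d,**cal); cv2.imwrite("pics/w1.png",im)
R2=tool((0,0,0),18.4)[1]
manip.movel([.47,-.22,.42],R2,velocity=.3)
cal=cams.get_calibration("wrist"); im2,d=cams.grab_frame("wrist"); np.savez("pics/w2.npz",im=im2,d=d,**cal)
cv2.imwrite("pics/w12.png",cv2.resize(np.hstack([im,im2]),(800,300)))
print(sensors.get_obs()["clock"],sensors.get_obs()["joint_pos"])
E
```

```text
1 0 [ -5.9996  27.9348  27.3038 106.8357 -16.5087  49.1325 137.8917]
1 0 [-28.8714  10.7584  19.1375  99.3907  -3.723   70.4708  85.8997]
1 0 [-24.552   18.1615  14.674  109.0233  -5.6367  53.5033  87.4799]
1 20 [-39.6365   3.7857  25.1472 129.9945   4.0574  26.9315  76.5837]
1 40 None
-1 0 [-26.9305  40.5825  60.954  108.0525 -42.3371  57.6121 -18.6924]
-1 0 [-49.9809  12.8093  45.1855 100.5583  -9.5991  70.5921 -87.6008]
-1 0 [-45.754   21.885   42.2633 110.3021 -17.9338  54.5015 -80.2705]
-1 20 [ -50.5638    3.7354   36.9107  130.5168    2.1334   26.7652 -101.1397]
-1 40 None
cam in tool [ 0.0672  0.     -0.1415] [-0.2648 -0.0004  0.9643]
5.0417 [-25.4818   4.7648  47.8727  96.8211  -3.6169  80.0262 131.444 ]
```

View pics/w12.png

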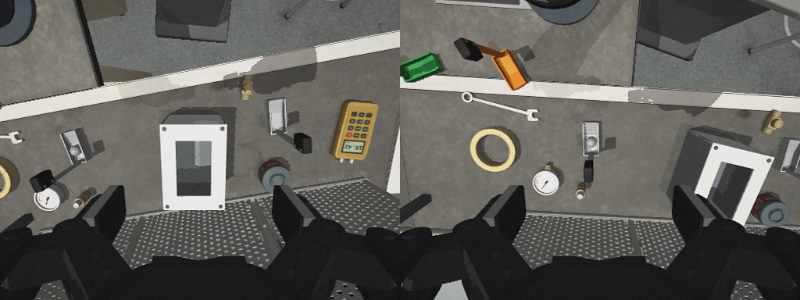

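The wrist views show the box slot (centre about (193,168) in the left half) and boat_a with its ball (about (591,135), grip at about (589,170) in the right half). A 40° tilt is out of reach at the slot centre, so I'll search small shifts and pitch offsets while refining the poses.

Run:
```python
from h import *
def load(n):
    z=np.load(f"pics/{n}.npz"); cal={k:z[k] for k in("vfov","cx","cy","R","t")}
    return z["im"],z["d"],cloud(cal,z["d"])
for n in("w1","w2"):
    im,d,W=load(n); ok=d>0
    m=ok&(abs(W[...,2]-.13)<.01)&(abs(W[...,1]-.057)<.1)&(abs(W[...,0]-.52)<.12)
    if n=="w1":
        k,l,s,_=cv2.connectedComponentsWithStats(m.astype(np.uint8)); k=1+np.argmax(s[1:,4]); mm=(l==k).astype(np.uint8)
        cs,h=cv2.findContours(mm,cv2.RETR_CCOMP,cv2.CHAIN_APPROX_NONE)
        for c in sorted(cs,key=len)[-2:]:
            q=W[c[:,0,1],c[:,0,0]]; print("box",len(c),cv2.minAreaRect((q[:,:2]*1000).astype(np.float32)),q[:,2].mean())
    m=ok&(W[...,2]>.165)&(W[...,2]<.19)&(np.hypot(W[...,0]-.557,W[...,1]+.209)<.05)
    q=W[m]
    if len(q): print("gripA",len(q),q.mean(0),cv2.minAreaRect((q[:,:2]*1000).astype(np.float32)))
    m=ok&(W[...,2]>.02)&(W[...,2]<.03)&(np.hypot(W[...,0]-.533,W[...,1]+.217)<.06)
    q=W[m]
    if len(q): print("rimA",len(q),q.mean(0),cv2.minAreaRect((q[:,:2]*1000).astype(np.float32)))
c,s=np.cos(np.radians(4.7)),np.sin(np.radians(4.7))
from itertools import product
for pit,dx,z,t in product((0,-5,-10,-15),(0,.02,.035),(.06,.07),(30,35,40)):
    o=np.array([.524+c*dx,.057+s*dx,z])
    p,_=tool(o,4.7,t)           # grasp point, then re-aim the tool by pit
    B=(Ro.from_euler('z',4.7,degrees=True)*Ro.from_euler('y',-t,degrees=True)).as_matrix()
    g=o+B@[.025,0,.155]
    R=(Ro.from_euler('z',4.7,degrees=True)*Ro.from_euler('y',-(t+pit),degrees=True)).as_matrix()@np.diag([-1,1,-1.])
    j=manip.inverse_kinematics(g+R@[0,0,HP],R)
    if j is not None: print(pit,dx,z,t,np.round(j,1))
```

```text
box 228 ((523.6972045898438, 59.08330535888672), (112.57340240478516, 68.39742279052734), 5.296189308166504) 0.1281538849397555
box 380 ((524.213134765625, 59.145145416259766), (170.52377319335938, 120.16460418701172), 4.876115322113037) 0.12739386434335687
gripA 317 [ 0.5564 -0.2049  0.1728] ((557.8448486328125, -206.55628967285156), (27.624155044555664, 17.008567810058594), 14.807391166687012)
rimA 388 [ 0.5381 -0.2125  0.0245] ((535.021484375, -215.088134765625), (76.17262268066406, 37.25863265991211), 19.24928855895996)
gripA 266 [ 0.5567 -0.2078  0.1739] ((558.0789184570312, -207.66839599609375), (28.15091896057129, 15.970487594604492), 18.140087127685547)
rimA 315 [ 0.5397 -0.2132  0.0252] ((534.8258056640625, -215.82749938964844), (75.52330017089844, 35.24431228637695), 18.410512924194336)
0 0 0.06 30 [-19.7  -0.1   1.2 138.9  30.1  13.8  48.6]
0 0 0.07 30 [-34.4  -2.3  15.7 139.   28.7  15.8  50.3]
0 0.02 0.06 30 [-44.9   0.8  28.1 138.1  26.2  13.1  53.7]
0 0.02 0.07 30 [-41.7  -0.4  24.4 137.3  25.5  15.1  54.4]
0 0.035 0.06 30 [-50.5   2.5  35.1 136.7  19.4  12.4  60.9]
0 
[... 2188 characters left out ...]
28.3  -3.4  31.9  84.5]
-15 0.02 0.06 35 [-50.6   2.9  36.  133.4   4.3  24.6  76.2]
-15 0.02 0.06 40 [-47.1   0.5  30.3 138.2  16.4  17.5  63.1]
-15 0.02 0.07 30 [-50.5   5.1  37.9 127.7  -1.7  33.5  82.9]
-15 0.02 0.07 35 [-49.9   1.6  34.9 132.7   6.1  26.5  74.5]
-15 0.02 0.07 40 [-45.8  -0.8  28.4 137.5  17.2  19.5  62.4]
-15 0.035 0.06 30 [-50.1   8.3  39.  126.6  -6.2  32.1  87.5]
-15 0.035 0.06 35 [-50.7   4.9  37.4 131.8   0.5  24.6  80.3]
-15 0.035 0.06 40 [-50.1   2.4  34.6 136.8  11.5  17.   68.6]
-15 0.035 0.07 30 [-50.1   7.1  38.7 126.   -4.5  33.6  85.8]
-15 0.035 0.07 35 [-50.4   3.6  36.6 131.1   2.5  26.3  78.3]
-15 0.035 0.07 40 [-48.5   0.9  32.4 136.1  13.4  19.   66.8]
```

```bash
cat >> h.py <<'E'
PIT=-5
A0=np.array([.5347,-.2157,0]); YA=18.4
C0=np.array([.524,.0588,0]); YB=4.9
def pose(o,yaw,t=0,off=(0,0,0)):
    e=lambda a:(Ro.from_euler('z',yaw,degrees=True)*Ro.from_euler('y',-a,degrees=True)).as_matrix()
    R=e(t+PIT)@np.diag([-1,1,-1.])
    return np.array(o)+e(t)@(np.array([.025,0,.156])+off)+R@[0,0,HP],R
def inbox(dx,z): return C0+[dx*np.cos(np.radians(YB)),dx*np.sin(np.radians(YB)),z]
def go(o,yaw,t=0,v=.15):
    p,R=pose(o,yaw,t); manip.movel(p,R,velocity=v)
def snap(c,n):
    cal=cams.get_calibration(c); im,d=cams.grab_frame(c); np.savez(f"pics/{n}.npz",im=im,d=d,**cal); return im
E
python3 - <<'E'
from h import *
go(A0+[0,0,.1],YA,v=.15)
go(A0,YA,v=.08)
fingers.command_gripper(0.0,grasp_force=70)
o=sensors.get_obs();print(o["gripper_width"],o["finger_force"],o["contact_force"],o["clock"])
go(A0+[0,0,.03],YA,v=.05)
go(A0+[0,0,.18],YA,v=.1)
o=sensors.get_obs();print(o["gripper_width"],o["contact_force"],o["torque"],o["clock"],o["joint_pos"])
a=snap("wrist","w3");b=snap("top","t3")
b=cv2.resize(b[150:230,230:310],(384,384),interpolation=cv2.INTER_CUBIC)
cv2.imwrite("pics/c3.png",cv2.resize(np.hstack([a,b]),(800,343)))
E
```

```text
0.1778170925933597 68.54844331741333 [1.0373 0.8912 2.3826] 8.5833
0.1776624153433387 [ 0.8152  0.2109 -2.8009] [ 0.0676 -0.1642 -0.0016] 10.9833 [-20.4023  22.4085  45.7334  93.7594 -12.9607  74.4723 135.9666]
```

View pics/c3.png

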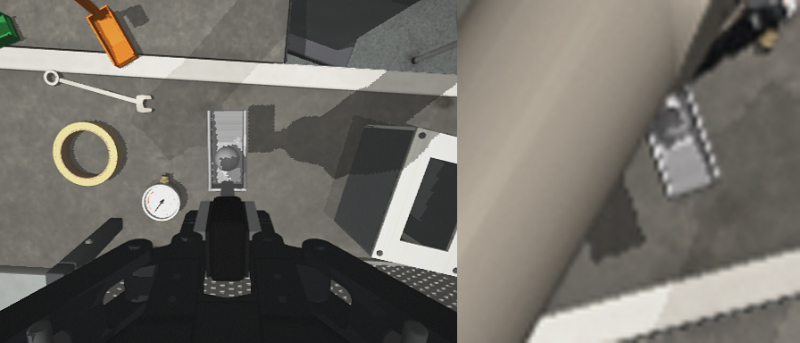

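The boat is held with the ball in it: ball at about (228,157), trough straight in the hand. Next I'll carry it over the slot and check its pose there.

```bash
cat >> h.py <<'E'
def rim(n,o,yaw,z):
    q=np.load(f"pics/{n}.npz"); W=cloud({k:q[k] for k in("vfov","cx","cy","R","t")},q["d"])
    L=(W-o)@Ro.from_euler('z',yaw,degrees=True).as_matrix()   # boat-frame coords
    m=(q["d"]>0)&(abs(L[...,0])<.05)&(abs(L[...,1])<.03)&(abs(L[...,2]-.026)<.012)
    w=L[m]; e=w[abs(abs(w[:,1])-.0165)<.006]; f=np.polyfit(e[:,0],e[:,2],1)
    lo,hi=np.percentile(w[:,:2],[1,99],axis=0)
    print("rim in expected frame",lo,hi,cv2.minAreaRect((w[:,:2]*1000).astype(np.float32)),"z mean",e[:,2].mean(),"slope",f[0])
E
python3 - <<'E'
from h import *
rim("w3",A0+[0,0,.18],YA,.18)
go(inbox(0,.18),YB,v=.1)
manip.hold(.2)
a=snap("wrist","w4"); rim("w4",inbox(0,.18),YB,.18)
o=sensors.get_obs();print(o["clock"],o["joint_pos"],o["tcp_pos"]-pose(inbox(0,.18),YB)[0])
cv2.imwrite("pics/c4.png",a)
E
```

```text
rim in expected frame [-0.0371 -0.0172] [0.0372 0.0183] ((-0.08857345581054688, 0.5391769409179688), (75.44882202148438, 36.04383850097656), 0.21029192209243774) z mean 0.02246812913922808 slope 0.014206362580767283
rim in expected frame [-0.0368 -0.0178] [0.0375 0.0178] ((0.27219390869140625, 0.031032562255859375), (75.61619567871094, 36.13015365600586), 0.25342878699302673) z mean 0.022844977514058146 slope 0.03067693792944911
14.175 [-47.6744  17.4137  44.9904  98.765  -12.5748  74.209   95.4105] [-0.     -0.0001  0.    ]
```

View pics/c4.png

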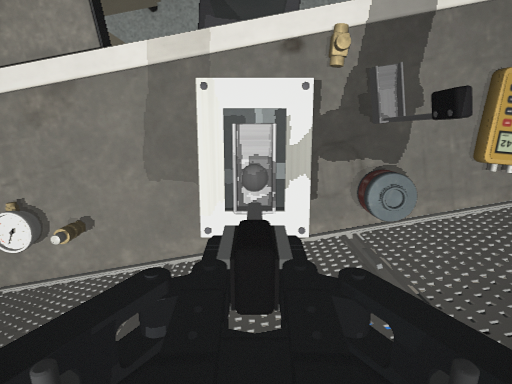

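The boat is within 0.5 mm of where it should be over the slot, level, with the ball at about (255,177) px. Next I'll lower it and tip it, checking the force at each step.

Run:
```python
from h import *
go(inbox(0,.07),YB,v=.05); manip.hold(.4)
o=sensors.get_obs();print(o["clock"],o["contact_force"],o["joint_pos"])
t=0
for t in (6,12,18,24,29,33,36):
    try: go(inbox(.035*t/35,.07),YB,t,v=.08)
    except manip.MotionError as e: print(t,e); break
    o=sensors.get_obs();print(t,o["clock"],o["contact_force"],o["joint_pos"])
manip.hold(.8)
a=snap("side","s5");b=snap("wrist","w5")
cv2.imwrite("pics/c5.png",np.hstack([cv2.resize(a[150:280,180:310],(384,384),interpolation=cv2.INTER_CUBIC),cv2.resize(b,(416,384))]))
```

```text
16.925 [-0.812  -0.6207 -2.4995] [-44.4328  24.0072  42.0223 106.1764 -17.9185  61.9102  99.9977]
6 17.1833 [ 0.1178 -0.6219 -2.4057] [-47.8156  19.1173  43.3125 111.7531 -16.1327  54.2489  98.1496]
12 17.4417 [ 0.0256  0.5753 -2.6246] [-51.405   14.422   44.6163 117.1554 -13.5166  46.3006  95.4436]
18 17.7083 [-0.8302  0.5816 -3.1696] [-55.3182   9.8365  46.0922 122.5898  -9.563   38.0635  91.377 ]
24 17.975 [-0.5877  0.252  -1.5377] [-59.6276   5.4538  47.8481 128.1041  -3.1932  29.6009  84.8794]
29 18.275 [-0.2116  0.6153 -1.3811] [-63.2497   2.12    49.3084 132.6441   5.8036  22.5085  75.7326]
33 18.6167 [ 0.6848  0.0109 -2.0211] [-64.9725  -0.1104  49.3419 136.319   17.8731  17.0131  63.4121]
36 18.9833 [ 0.4013  0.1728 -2.0292] [-63.3872  -1.1004  46.5923 139.0173  31.6004  13.1696  49.239 ]
```

View pics/c5.png

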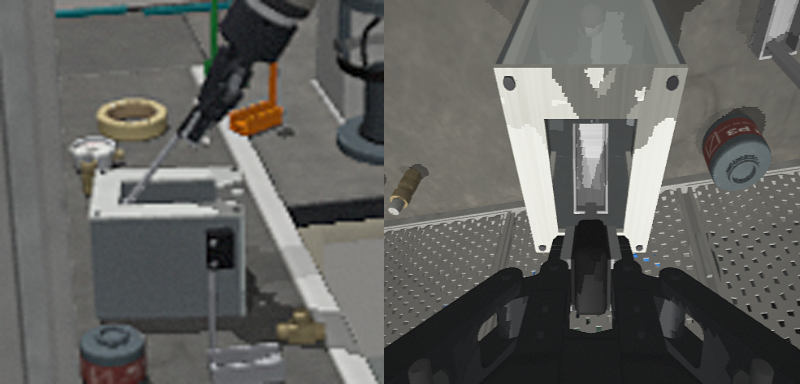

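The trough is empty and the ball shows through the clear front wall at about (593,15) on the box floor. The vertical load dropped by about the ball's weight. Next I'll level the boat, draw it out and set it back where it stood.

Run:
```python
from h import *
for t in (33,29,24,18,12,6,0):
    go(inbox(.035*t/35,.07),YB,t,v=.06)
go(inbox(0,.18),YB,v=.07)
snap("wrist","w6"); rim("w6",inbox(0,.18),YB,.18)
go(A0+[0,0,.18],YA,v=.15)
go(A0+[0,0,.012],YA,v=.1)
p,R=pose(A0+[0,0,-.003],YA)
print("touch",manip.movel(p,R,velocity=.01,f_stop=3))
o=sensors.get_obs();print(o["clock"],o["contact_force"],o["tcp_pos"][2]-pose(A0,YA)[0][2])
fingers.command_gripper(0.6); manip.hold(.3)
p=o["tcp_pos"]; manip.movel(p+[0,0,.12],velocity=.08)
fw=[-.1,0,.1]; manip.movel(p+[-.06,0,.2],velocity=.15)
manip.hold(.3)
b=snap("wrist","w7"); rim("w7",A0,YA,0); a=snap("top","t7")
print(sensors.get_obs()["clock"],sensors.get_obs()["contact_force"])
cv2.imwrite("pics/c7.png",np.hstack([cv2.resize(b,(400,300)),cv2.resize(a[140:260,110:310],(400,300))]))
```

```text
rim in expected frame [-0.0371 -0.0177] [0.0373 0.018 ] ((-0.13014602661132812, 0.16919326782226562), (75.39166259765625, 36.04027557373047), 0.3058512508869171) z mean 0.022720191908905382 slope 0.02122346807972621
touch True
28.7083 [-0.9464 -0.4636  5.8997] 0.0001659947049802435
rim in expected frame [-0.0373 -0.0175] [0.0374 0.0177] ((0.02893829345703125, 0.1173095703125), (75.23075103759766, 35.448974609375), 0.1435685008764267) z mean 0.02307990529975437 slope 0.021665790179745327
32.3167 [-0.5896 -0.61    0.1416]
```

View pics/c7.png

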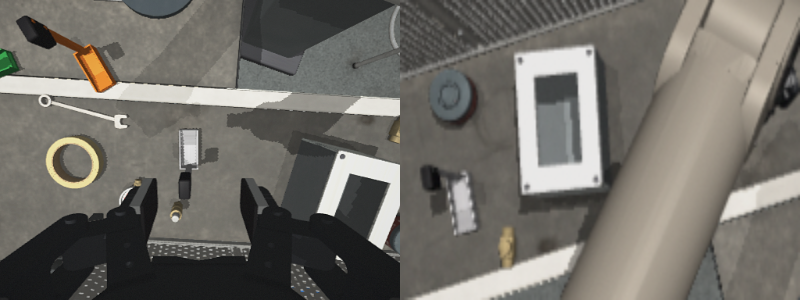

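boat_a stands upright and empty at (189,148) and the fingers are clear of it. boat_b is where it was.

```bash
python3 -c "
from plant import manip; print(manip.finish_job())"
```

```text
the job is handed in; nothing more can be done
None
```

I handed the job in at about 32 s: the ball is on the box floor, boat_a stands upright and empty at its starting spot, boat_b was left alone, and I saw no sign of contact with the box; no verdict came back.

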